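Wedge a rocking small-parts cabinet

ROBOT

A 7-joint arm with a two-finger parallel gripper is mounted at the origin on the work surface. World frame = base frame: x ahead of the robot, y to its left, z up, the work surface at z = 0. Lengths are in m, angles in rad, forces in N, time in s.
With the tool pointing down it reaches from about 0.4 to 0.9 m from the base axis. Payload 5.5 kg.
Tool frame: the origin (TCP) lies at the very end of the fingers, on their centre line; the grasp point (between the pads) lies 19 mm behind it; z points along the fingers, x is the direction in which the jaws open and shut, and the axes are right-handed (so a half turn about z gives the same grasp; the last joint's range is limited). The gripper opens to 92 mm and grips with 3 to 60 N. Pads are 19 mm wide; open, the fingers measure 130 mm over their backs; the gripper's body (75 mm by 190 mm) begins 47 mm behind the grasp point.
Start: joints at [-0.84, 0.501, -0.427, 1.55, 0.221, 1.138, -0.21], TCP at [0.293, 0.58, 0.227] pointing down, gripper open.
Joint ranges: [-2.88, 2.88], [-0.31, 2.03], [-1.54, 1.56], [0.2, 2.42], [-1.41, 4.55], [0.19, 2.02], [-2.57, 2.57]. Speed limits (rad/s): [2.57, 2.57, 3.14, 3.14, 3.14, 3.14, 3.14].

INTERFACE

Orientations are given as a unit quaternion [x, y, z, w].
In Python, from plant import env, imaging gives the robot as it stands. The module is installed in compiled form; this text tells all that it offers.
- The arm moves only by the shell command python3 -m crank 'ROWS' [FORCE]. ROWS is text: rows parted by semicolons, each of 7 numbers parted by spaces: the shift along the tool's x, y, z in m, then the turn, a rotation vector about the tool's x, y, z in rad, then the opening, from 0 (shut) to 1 (fully open). A call has 1 to 8 rows; each row is the pose to reach, as a shift and turn from the pose commanded when the call began, along the tool's axes at that moment; what a row does not reach only later rows make up. A row lasts 1/12 s, in which the tool goes at most 41.7 mm and 7.16 degrees, less where a joint would pass 70% of its speed; a pose out of reach is approached as far as the arm can. A call with a gripper value outside its range is refused whole. The fingers move at their own pace and stop on an object; FORCE is the grip in N (left out, the last holds). Time passes only in rows, so rows that repeat a pose let the fingers close. It gives the time, the measured TCP pose, the force and the opening at its end, in the units of the state.
- env.get_obs(): the state, without advancing time (a new reading comes with each control period).
- imaging.capture(name): name is "scene" or "top"; returns a dict with "pixels" (420x560x3 uint8, blue, green, red), "mtx" (3x3 intrinsics, pixels), "dist_coeffs" ([k1, k2, p1, p2, k3] as OpenCV has them; the pictures are not rectified), "view" (4x4, takes a point from world to camera coordinates). Camera axes: x right, y down, z forward; pixel columns grow to the right and rows downward; lengths in m; the calibration is good to about 2 mm. A picture is of the moment at which its call begins. There is no depth.
- env.close_job(): hands the job in, once; it reports no verdict.
Trained networks look in a picture, given as the dict that the camera call returned (one of the last four; its "shot" number tells which), for a name from the list of things; names that differ only in an ending like _2 or _b are one class to them, and where a whole thing is asked for, a point or a joint stands for the part that bears it (a point fixed in the world has none). Each returns a list of dicts, best first, with "conf" (0 to 1); they miss things now and then, are a little off and sometimes report something else, mostly with a low value. They report only what shows in the picture. A call takes as long as a camera call. They do not tell look-alikes from the thing itself.
- imaging.spot_in(picture, query): "box" ([centre column, centre row, width, height] in pixels, round what is visible of it).
- imaging.cut_out(picture, query): "region" (420x560 bool, what is visible of it) and "box" ([centre column, centre row, width, height] in pixels, round what is visible of it).
The state is a dict: "time_s": time; "joints": joint angles; "dq": joint speeds; "joint_torque": joint torques, N m; "tool_pos": TCP position; "orientation": TCP orientation; "contact_force": force on the tool from outside, world axes, zero at the start; "torque": the same for the moment, N m; "gripper_width": finger opening in m.
Only numpy, scipy, OpenCV 4.12 (cv2) and the standard library are available. Lean on these libraries where they do the work, as an engineer would, in place of code of your own. Each camera call takes 0.05 s, during which the arm holds its last target.

TASK

The small drawer cabinet on the bench rocks because its red foot does not reach the bench. With the fingertips, push the wooden wedge lying beside it, thin end first, under the red foot until it is snug and the cabinet stands level, then press down firmly for a moment on the cabinet's top above that foot to feel that it no longer rocks; if it still does, push the wedge a little further and test again. Grasp and lift nothing, do not shove the cabinet out of its place, leave the screw jar, tape roll and screwdriver alone, and finish clear with the wedge in place.

Things in the scene. Friction and masses are not known exactly. Their poses are not given: they have to be found in the camera images.
- cabinet: grey steel small-parts cabinet, yellow drawers, 170 mm deep (x), 250 mm wide (y), top at 174 mm, underside of housing at 24 mm; 1.3 to 2 kg, loose. Feet at x = +-65, y = +-105 mm; three black ones stand on the bench; the red one at (+65, -105) hangs clear. Origin: centre of the footprint at bench level; +x the drawer front (away from the robot), -y the wedge's side
- press_spot (a point): the place to press: on the flat top of the cabinet above the red foot, 25 mm in from both edges, 174 mm above the bench. Unwedged, this corner tips down and outwards from about 4 N on, giving some 2 mm or more under a firm finger (about 10 N); with the wedge snug it gives less than 0.5 mm
- foot_sole (a point): centre of the flat underside of the red foot, a disc of 24 mm diameter; at the start 4 to 8 mm above the bench (its seized thread does not move). The disc's edge lies 8 mm inside the cabinet's -y side. The wedge goes in under it along the cabinet's +y
- wedge: loose beech wedge, 110 mm long (x), 40 mm wide (y), 16 mm thick at the butt (x = -55) falling evenly to 2 mm at the thin end (x = +55). Origin: centre of its underside. At the start the thin end points at the red foot, 20 to 60 mm outside the cabinet. It slides with under 0.5 N; once it touches the foot the push climbs within about 4 mm to 4 to 9 N, beyond which the whole cabinet is shoved along
- ramp (a point): middle of the wedge's sloping face, 9 mm above the bench; x runs down the slope to the thin end, z is square to the slope
- jar: screw jar, clear with a brass lid, 60 mm diameter, 69 mm high, standing loose on the cabinet's top near the corner opposite the red foot; not to be disturbed. Origin: centre of its underside
- tape: grey roll of tape lying flat on the bench at the other side of the cabinet, 96 mm outside diameter, 48 mm high; not to be disturbed. Origin: centre of its underside
- screwdriver: screwdriver with an orange handle, 200 mm long, about 30 mm high, lying on the bench roughly along the wedge's path, its middle 75 mm or more from that path; not to be disturbed. Origin near its middle, on the bench
Mind the look-alikes: they are no part of the job. There is more than one size of the wedge; the job needs the largest.

How it is judged:
By the outcome, as a careful person would: the job done as asked, in the order asked, and still so for the second after the job is handed in, with the robot touching nothing.
It also fails if it takes over 61 s, if anything falls off the work surface, if the arm or the gripper's body presses on something with over 40 N, if the wrist force passes 120 N, or if a joint passes its speed limit or range.

## Working session

There is one attempt and no reset: what is moved stays moved. The work goes in short steps, Python scripts to look and compute and a shell command to move; the robot and the scene stay as the last step left them, time stands still between calls to the robot, and variables do not carry over. Pictures are saved under pics/ and viewed, and the job is handed in when it is done.

```bash
mkdir -p pics
python3 - <<'E'
from plant import env, imaging
import cv2
o=env.get_obs(); print({k:(o[k]) for k in o})
for n in("scene","top"):
    p=imaging.capture(n); cv2.imwrite(f"pics/{n}0.png",p["pixels"]); print(n,p["mtx"],p["dist_coeffs"],p["view"])
    for q in("cabinet","wedge","jar","tape","screwdriver","foot_sole"):
        try:
            print(q,[(round(d["conf"],2),[round(float(v)) for v in d["box"]]) for d in imaging.spot_in(p,q)][:5])
        except Exception as e: print(q,e)
E
```

```text
{'time_s': 0.0, 'joints': array([-0.83982302,  0.50184969, -0.42679989,  1.55143083,  0.22078265,
        1.13829647, -0.21033105]), 'dq': array([-0.00128399,  0.00075066,  0.00089465,  0.00037559, -0.00084101,
        0.00029153,  0.00061295]), 'joint_torque': array([-4.25395392e-04, -5.66595447e+01, -5.81664294e+00, -2.79113388e+01,
       -6.86365692e-02,  3.04582366e-02,  1.80082625e-04]), 'tool_pos': array([0.29280224, 0.57954064, 0.22568594]), 'orientation': array([ 8.51727779e-01,  5.23983643e-01, -8.44789713e-04,  4.67543170e-04]), 'contact_force': array([-0.40075613, -1.06111661,  0.04953005]), 'torque': array([0.05423402, 0.00836105, 0.00939167]), 'gripper_width': 0.09155176304947914}
scene [[473.74308609   0.         281.84596352]
 [  0.         473.74308609 205.90718081]
 [  0.           0.           1.        ]] [-0.06458138  0.          0.          0.          0.        ] [[-0.65718772  0.753428    0.02122607  0.36083774]
 [ 0.44673721  0.41204534 -0.79413129 -0.18524929]
 [-0.60706685 -0.51241086 -0.60737546  1.48431537]
 [ 0.          0.          0.          1.       
[... 287 characters left out ...]
 56, 35])]
foot_sole [(0.34, [235, 218, 39, 28])]
top [[436.12818336   0.         282.10890394]
 [  0.         436.12818336 209.7426572 ]
 [  0.           0.           1.        ]] [-0.03486202  0.          0.          0.          0.        ] [[-0.09880127 -0.9951046  -0.0022677   0.08109319]
 [-0.96711647  0.0965586  -0.23529168  0.63317286]
 [ 0.2343588  -0.02105399 -0.97192216  0.88030951]
 [ 0.          0.          0.          1.        ]]
cabinet [(0.59, [237, 252, 135, 102])]
wedge [(0.66, [343, 226, 45, 22]), (0.61, [419, 239, 19, 40]), (0.59, [360, 275, 34, 24])]
jar []
tape [(0.82, [149, 251, 45, 44]), (0.59, [344, 227, 50, 28])]
screwdriver [(0.77, [357, 180, 76, 21])]
foot_sole []
```

View pics/scene0.png

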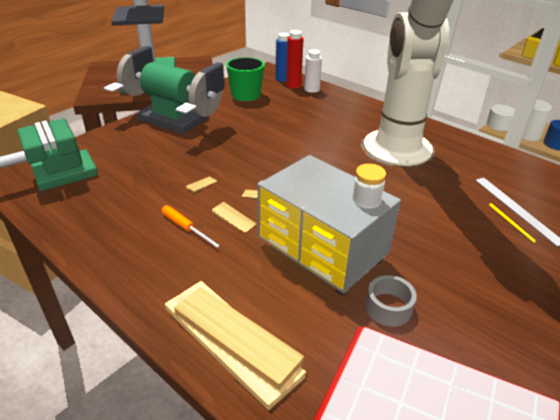

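View pics/top0.png

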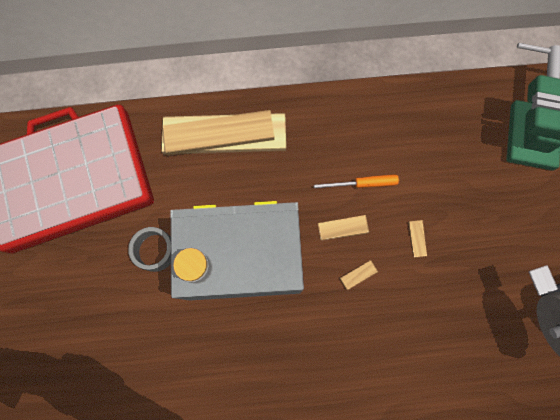

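Run:
```python
import cv2
a=cv2.imread("pics/top0.png")[150:310,150:450]; cv2.imwrite("pics/topc.png",cv2.resize(a,(800,427),interpolation=cv2.INTER_CUBIC))
a=cv2.imread("pics/scene0.png")[150:310,160:420]; cv2.imwrite("pics/scenec.png",cv2.resize(a,(800,492),interpolation=cv2.INTER_CUBIC))
```

```text
(no output)
```

View pics/topc.png

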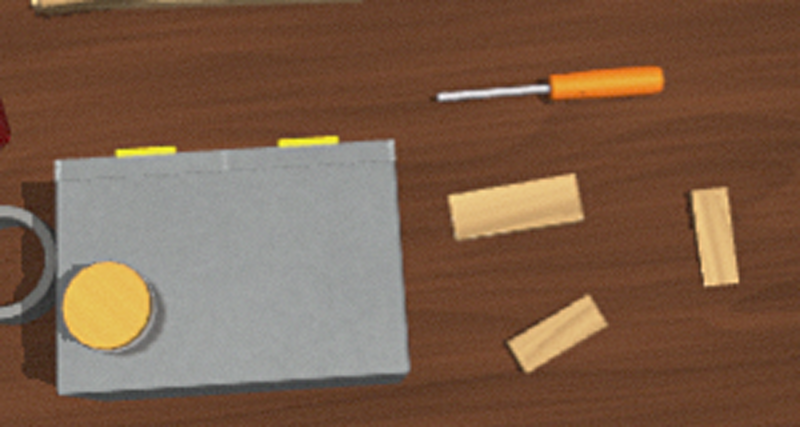

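View pics/scenec.png

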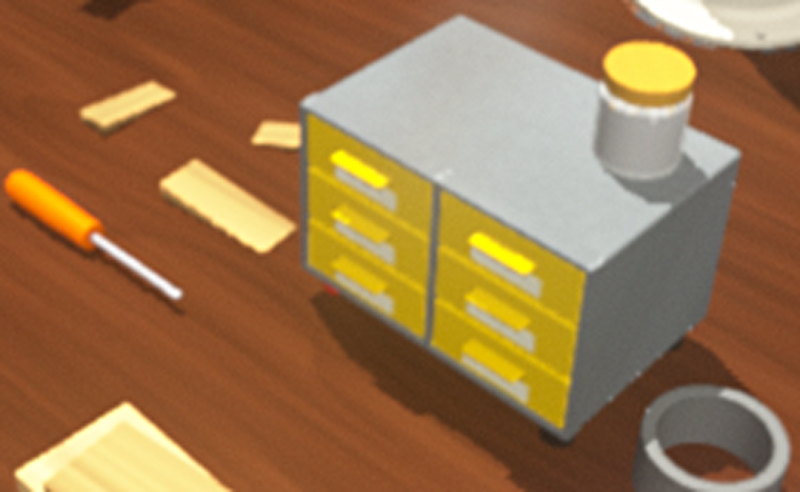

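```bash
cat > h.py <<'E'
import numpy as np, cv2
from plant import env, imaging
def unproj(p,uv,z):
    K,D,V=np.array(p["mtx"]),np.array(p["dist_coeffs"]),np.array(p["view"])
    n=cv2.undistortPoints(np.array(uv,float).reshape(-1,1,2),K,D).reshape(-1,2)
    R,t=V[:3,:3],V[:3,3]; c=-R.T@t
    d=np.c_[n,np.ones(len(n))]@R
    z=np.broadcast_to(z,len(n))
    return c+d*((z-c[2])/d[:,2])[:,None]
def proj(p,X):
    V=np.array(p["view"]); r,_=cv2.Rodrigues(V[:3,:3])
    return cv2.projectPoints(np.array(X,float).reshape(-1,1,3),r,V[:3,3],np.array(p["mtx"]),np.array(p["dist_coeffs"]))[0].reshape(-1,2)
E
python3 - <<'E'
from h import *
np.set_printoptions(precision=4,suppress=True)
p=imaging.capture("top")
V=p["view"]; print("cam",-V[:3,:3].T@V[:3,3])
c=lambda L:[(150+x/2.667,150+y/2.667) for x,y in L]
C=unproj(p,c([(55,160),(395,140),(409,373),(58,395)]),0.174); print(C)
print([np.linalg.norm(C[i]-C[(i+1)%4]) for i in range(4)])
# wedge mask by colour
for d in imaging.cut_out(p,"wedge"):
    m=d["region"].astype(np.uint8); cs,_=cv2.findContours(m,0,1); cc=max(cs,key=cv2.contourArea)
    b=cv2.boxPoints(cv2.minAreaRect(cc)); print(d["conf"],b.round(1).tolist()); W=unproj(p,b,0.009); print(W,[np.linalg.norm(W[i]-W[(i+1)%4]).round(4) for i in range(4)])
d=c([(448,196),(575,174),(583,219),(456,240)]); W=unproj(p,d,[.002,.016,.016,.002]); print(W,[np.linalg.norm(W[i]-W[(i+1)%4]).round(4) for i in range(4)])
p=imaging.capture("scene"); s=800/260
S=unproj(p,[(160+x/s,150+y/s) for x,y in [(303,105),(460,15),(740,155),(590,270)]],.174);print(S,[np.linalg.norm(S[i]-S[(i+1)%4]).round(4) for i in range(4)])
S=unproj(p,[(160+x/s,150+y/s) for x,y in [(295,230),(265,252),(160,187),(197,160)]],[.002,.002,.016,.016]);print(S)
E
```

```text
cam [0.4141 0.0381 1.0048]
[[ 0.6356  0.2382  0.174 ]
 [ 0.6259 -0.0127  0.174 ]
 [ 0.4563 -0.0043  0.174 ]
 [ 0.4652  0.2429  0.174 ]]
[np.float64(0.2510320063269401), np.float64(0.16973336714437018), np.float64(0.24742988304282498), np.float64(0.17047888908046935)]
0.8 [[407.5, 221.39999389648438], [421.3999938964844, 218.89999389648438], [428.0, 254.89999389648438], [414.1000061035156, 257.3999938964844]]
[[ 0.597  -0.2726  0.009 ]
 [ 0.5997 -0.3063  0.009 ]
 [ 0.5145 -0.3067  0.009 ]
 [ 0.512  -0.2737  0.009 ]] [np.float64(0.0337), np.float64(0.0852), np.float64(0.0331), np.float64(0.085)]
0.77 [[318.29998779296875, 222.60000610351562], [365.29998779296875, 214.1999969482422], [368.70001220703125, 232.89999389648438], [321.70001220703125, 241.3000030517578]]
[[ 0.615  -0.0645  0.009 ]
 [ 0.624  -0.1766  0.009 ]
 [ 0.5791 -0.178   0.009 ]
 [ 0.5705 -0.067   0.009 ]] [np.float64(0.1125), np.float64(0.0449), np.float64(0.1113), np.float64(0.0446)]
0.56 [[338.79998779296875, 277.29998779296875], [370.70001220703125, 258.8999938964844], [377.8999938964844, 271.29998779296875], [346.0, 289.70001220703125]]
[[ 0.4847 -0.0958  0.009 ]
 [ 0.5189 -0.174   0.009 ]
 [ 0.489  -0.1862  0.009 ]
 [ 0.4554 -0.1084  0.009 ]] [np.float64(0.0853), np.float64(0.0322), np.float64(0.0848), np.float64(0.0319)]
[[ 0.6144 -0.0642  0.002 ]
 [ 0.6201 -0.1754  0.016 ]
 [ 0.5798 -0.1766  0.016 ]
 [ 0.5748 -0.0665  0.002 ]] [np.float64(0.1123), np.float64(0.0403), np.float64(0.1111), np.float64(0.0397)]
[[ 0.6249 -0.0044  0.174 ]
 [ 0.4577  0.0007  0.174 ]
 [ 0.4696  0.2483  0.174 ]
 [ 0.6339  0.24    0.174 ]] [np.float64(0.1673), np.float64(0.2479), np.float64(0.1645), np.float64(0.2445)]
[[ 0.5773 -0.0601  0.002 ]
 [ 0.6127 -0.0588  0.002 ]
 [ 0.624  -0.1666  0.016 ]
 [ 0.5786 -0.1711  0.016 ]]
```

Wedge candidates (top view): (343,227), about 112×40 mm; (360,275), about 85×32 mm; (419,239), about 85×33 mm. I choose (343,227): it is the largest and points at the red foot, and the crop confirmed it. The red foot shows at about (267,244) in the scene view. Next I raise the arm and go over.

```bash
cat > go.py <<'E'
import sys
from h import *
from scipy.spatial.transform import Rotation as R
def st(tgt=None,head=None):
    o=env.get_obs(); r=R.from_quat(o["orientation"]); M=r.as_matrix()
    print("t",round(o["time_s"],2),"pos",o["tool_pos"].round(4),"head",np.degrees(np.arctan2(M[1,0],M[0,0])).round(2),"tilt z",M[:,2].round(3),"F",o["contact_force"].round(2),"w",round(o["gripper_width"],4))
    if tgt is not None:
        h=np.radians(head); T=np.array([[np.cos(h),np.sin(h),0],[np.sin(h),-np.cos(h),0],[0,0,-1]]).T
        T=np.c_[[np.cos(h),np.sin(h),0],[np.sin(h),-np.cos(h),0],[0,0,-1]]
        print("shift",(M.T@(np.array(tgt)-o["tool_pos"])).round(4),"turn",R.from_matrix(M.T@T).as_rotvec().round(4))
if __name__=="__main__":
    a=list(map(float,sys.argv[1:])); st(a[:3],a[3]) if a else st()
E
python3 -m crank '0 0 -.04 0 0 0 0;0 0 -.08 0 0 0 0;0 0 -.11 0 0 0 0;-.028 .03 -.11 0 0 .12 0;-.056 .06 -.11 0 0 .24 0;-.084 .09 -.11 0 0 .36 0;-.112 .12 -.11 0 0 .48 0;-.14 .15 -.11 0 0 .6 0' 20; python3 go.py .545 -.0955 .3 -2.3
```

```text
time_s: 1.52
tool_pos: [0.3641, 0.3857, 0.3369]
orientation: [0.969, 0.246, 0.0, -0.0]
contact_force: [0.6, -0.4, 0.4]
gripper_width: 0.043
t 1.52 pos [0.3641 0.3857 0.3369] head 28.49 tilt z [ 0.     0.001 -1.   ] F [ 0.56 -0.45  0.42] w 0.043
shift [-0.0706  0.5093  0.0368] turn [-4.000e-04 -5.000e-04  5.374e-01]
```

```bash
python3 -m crank '-.005 .04 0 0 0 .12 0;-.01 .08 0 0 0 .24 0;-.016 .12 0 0 0 .36 0;-.022 .16 0 0 0 .48 0;-.028 .2 0 0 0 .537 0;-.033 .24 0 0 0 .537 0;-.039 .28 0 0 0 .537 0;-.044 .32 0 0 0 .537 0' ; python3 go.py .545 -.0955 .1 -2.3
```

```text
time_s: 2.18
tool_pos: [0.4797, 0.0841, 0.3372]
orientation: [1.0, -0.017, 0.0, -0.0]
contact_force: [0.6, 0.5, 0.2]
gripper_width: 0.0003
t 2.18 pos [0.4797 0.0841 0.3372] head -1.93 tilt z [ 0.001  0.    -1.   ] F [0.56 0.5  0.16] w 0.0003
shift [0.0711 0.1774 0.2372] turn [-0.0003 -0.0009  0.0064]
```

```bash
python3 - <<'E'
from h import *
# simultaneous: careful estimate of poses later
E
python3 go.py .545 -.0955 .3 -2.3
```

```text
t 2.18 pos [0.4797 0.0841 0.3372] head -1.93 tilt z [ 0.001  0.    -1.   ] F [0.56 0.5  0.16] w 0.0003
shift [0.0712 0.1773 0.0372] turn [-0.0003 -0.0009  0.0064]
```

```bash
python3 -m crank '.015 .038 0 0 0 .006 0;.03 .076 0 0 0 .006 0;.045 .114 0 0 0 .006 0;.06 .15 0 0 0 .006 0;.071 .177 0 0 0 .006 0;.071 .177 .04 0 0 .006 0;.071 .177 .08 0 0 .006 0;.071 .177 .12 0 0 .006 0' ;python3 -m crank '0 0 .04 0 0 0 0;0 0 .08 0 0 0 0;0 0 .12 0 0 0 0;0 0 .15 0 0 0 0;0 0 .16 0 0 0 0;0 0 .16 0 0 0 0'; python3 go.py .545 -.0955 .004 -2.3
python3 - <<'E'
from h import *
for n in("scene","top"):
    p=imaging.capture(n); cv2.imwrite(f"pics/{n}1.png",p["pixels"])
    a=p["pixels"]; a=a[190:300,280:440] if n=="top" else a[140:260,160:340]
    cv2.imwrite(f"pics/{n}1c.png",cv2.resize(a,None,fx=4.4,fy=4.4,interpolation=cv2.INTER_CUBIC))
E
```

```text
time_s: 2.85
tool_pos: [0.5452, -0.0942, 0.2162]
orientation: [1.0, -0.021, 0.001, 0.0]
contact_force: [0.6, 0.6, -1.1]
gripper_width: 0.0005
time_s: 3.35
tool_pos: [0.5422, -0.0929, 0.0541]
orientation: [1.0, -0.02, -0.003, -0.0]
contact_force: [0.1, -0.1, 0.4]
gripper_width: 0.0005
t 3.35 pos [ 0.5422 -0.0929  0.0541] head -2.28 tilt z [-0.006  0.001 -1.   ] F [ 0.11 -0.07  0.36] w 0.0005
shift [0.0032 0.0025 0.0501] turn [-0.0004  0.0057  0.0004]
```

View pics/scene1c.png

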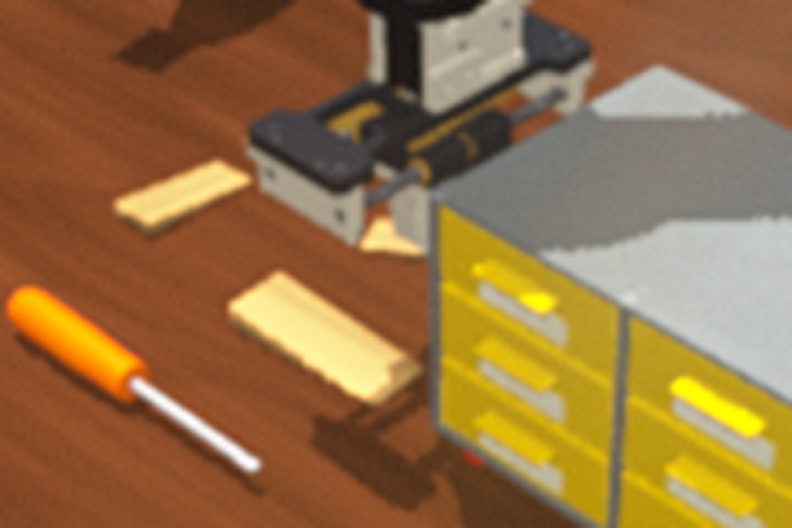

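View pics/top1c.png

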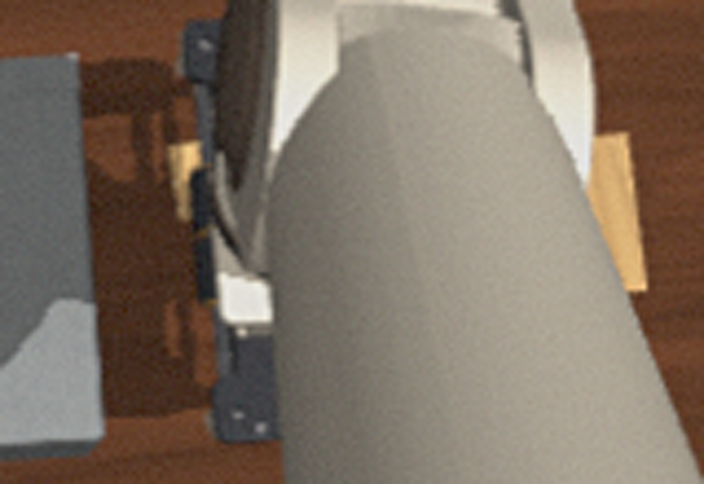

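```bash
python3 -m crank '.003 .002 .03 0 .005 0 0;.003 .002 .045 0 .005 0 0;.003 .002 .05 0 .005 0 0;.003 .002 .05 0 .005 0 0;.003 .002 .05 0 .005 0 0'; python3 go.py .56 -.0955 .003 -2.3
python3 - <<'E'
from h import *
p=imaging.capture("scene"); print(proj(p,[[.6067,.0105,.006],[.6187,.0105,.006],[.5946,-.0653,.002],[.6146,-.0653,.002]]))
E
```

```text
time_s: 3.87
tool_pos: [0.549, -0.0956, 0.0086]
orientation: [1.0, -0.02, 0.004, 0.0]
contact_force: [-0.3, 0.4, -0.3]
gripper_width: 0.0007
t 3.87 pos [ 0.549  -0.0956  0.0086] head -2.29 tilt z [ 0.008 -0.    -1.   ] F [-0.32  0.4  -0.3 ] w 0.0007
shift [ 0.011  -0.0005  0.0057] turn [ 0.0001 -0.0078  0.0001]
[[269.08130911 242.41679953]
 [265.60224261 244.96377065]
 [249.43977226 227.16880904]
 [243.65898387 231.09040807]]
```

```bash
python3 -m crank '0 0 .002 0 0 0 0;0 0 .002 0 0 0 0;0 0 .002 0 0 0 0;0 0 .002 0 0 0 0'; python3 go.py .56 -.0955 .003 -2.3
```

```text
time_s: 4.25
tool_pos: [0.5477, -0.0954, 0.0051]
orientation: [1.0, -0.02, 0.003, 0.0]
contact_force: [0.0, -0.5, -0.2]
gripper_width: 0.0005
t 4.25 pos [ 0.5477 -0.0954  0.0051] head -2.29 tilt z [ 0.006 -0.    -1.   ] F [ 0.01 -0.52 -0.16] w 0.0005
shift [ 0.0123 -0.0004  0.0022] turn [ 0.     -0.0057  0.0003]
```

```bash
python3 -m crank '0 0 .002 0 -.006 0 0;.002 0 .002 0 -.006 0 0;.004 0 .002 0 -.006 0 0;.006 0 .002 0 -.006 0 0;.008 0 .002 0 -.006 0 0;.01 0 .002 0 -.006 0 0;.01 0 .002 0 -.006 0 0'; python3 go.py .562 -.0955 .003 -2.3
python3 - <<'E'
from h import *
p=imaging.capture("scene"); a=p["pixels"][140:260,160:340]
cv2.imwrite("pics/s2.png",cv2.resize(a,None,fx=4.4,fy=4.4,interpolation=cv2.INTER_CUBIC))
E
```

```text
time_s: 4.83
tool_pos: [0.5581, -0.0958, 0.0028]
orientation: [1.0, -0.02, -0.0, 0.0]
contact_force: [0.2, -0.0, -0.0]
gripper_width: 0.0004
t 4.83 pos [ 0.5581 -0.0958  0.0028] head -2.28 tilt z [-0. -0. -1.] F [ 0.17 -0.01 -0.02] w 0.0004
shift [ 0.0039 -0.0005 -0.0002] turn [0.     0.0004 0.0003]
```

View pics/s2.png

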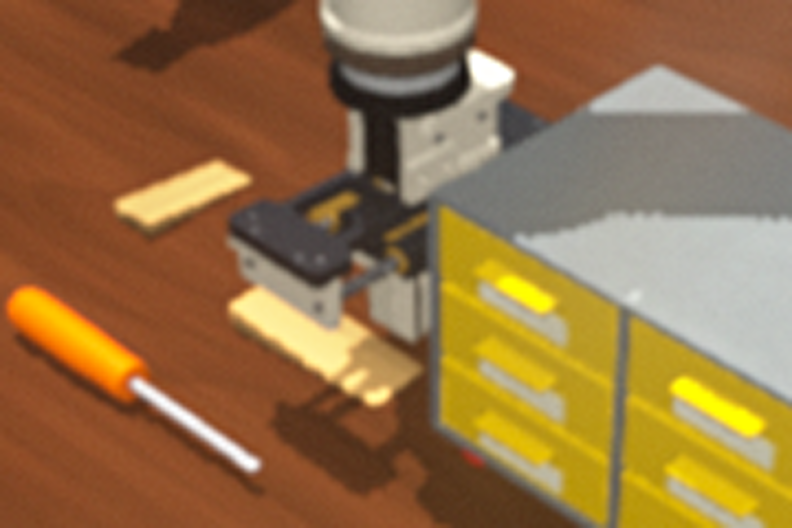

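```bash
python3 -m crank '.001 0 0 0 0 0 0;.002 0 0 0 0 0 0;.003 0 0 0 0 0 0;.004 0 0 0 0 0 0;.005 0 0 0 0 0 0;.006 0 0 0 0 0 0;.006 0 0 0 0 0 0;.006 0 0 0 0 0 0'; python3 go.py .562 -.0955 .003 -2.3
python3 - <<'E'
from h import *
p=imaging.capture("scene"); a=p["pixels"][140:260,160:340]
cv2.imwrite("pics/s3.png",cv2.resize(a,None,fx=4.4,fy=4.4,interpolation=cv2.INTER_CUBIC))
E
```

```text
time_s: 5.55
tool_pos: [0.5635, -0.096, 0.0027]
orientation: [1.0, -0.02, -0.001, -0.0]
contact_force: [0.6, 0.1, -0.7]
gripper_width: 0.0001
t 5.55 pos [ 0.5635 -0.096   0.0027] head -2.29 tilt z [-0.001  0.    -1.   ] F [ 0.55  0.05 -0.66] w 0.0001
shift [-0.0015 -0.0005 -0.0003] turn [-0.      0.001   0.0002]
```

View pics/s3.png

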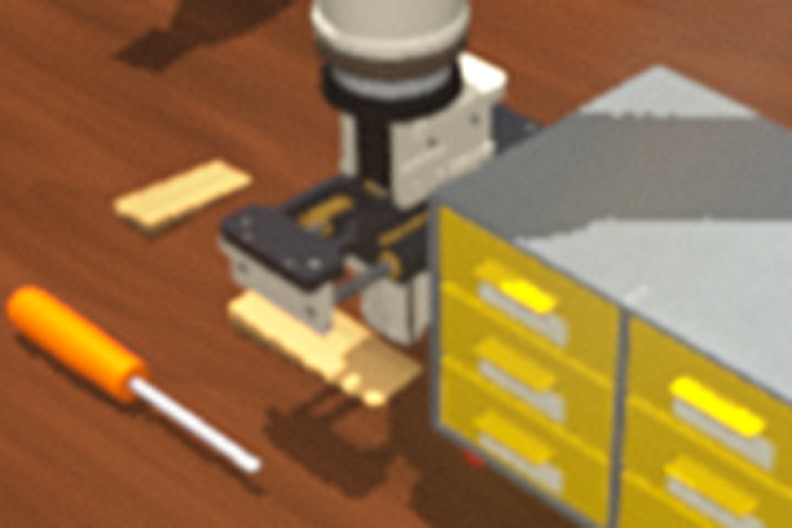

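Run:
```python
from h import *
p=imaging.capture("scene"); x,y,z=env.get_obs()["tool_pos"]
P=np.r_[[[x,y,z]],unproj(p,[(252,217)],.003)]
print(P[1]); print(((proj(p,[[x,y,z],[x+.019,y,z],[x+.019,y+.01,z],[x+.01,y,z],[.5946,-.0653,.002],[.6146,-.0653,.002],[.5746,-.0653,.002]])-[160,140])*4.4).round())
a=p["pixels"][180:235,210:265]
cv2.imwrite("pics/s4.png",cv2.resize(a,None,fx=10,fy=10,interpolation=cv2.INTER_CUBIC))
```

```text
[ 0.56272338 -0.08733918  0.003     ]
[[393. 333.]
 [370. 349.]
 [382. 356.]
 [381. 341.]
 [394. 384.]
 [368. 401.]
 [418. 367.]]
```

View pics/s4.png

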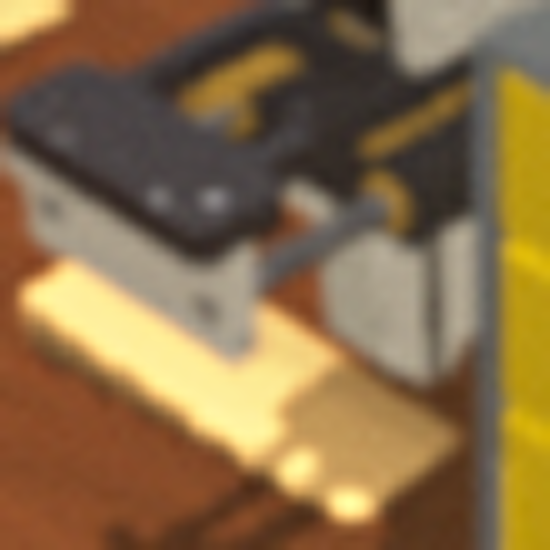

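```bash
python3 -m crank '.001 0 0 0 0 0 0;.003 0 0 0 0 0 0;.005 0 0 0 0 0 0;.007 0 0 0 0 0 0;.009 0 0 0 0 0 0;.011 0 0 0 0 0 0;.012 0 0 0 0 0 0;.012 0 0 0 0 0 0'; python3 go.py .562 -.0955 .003 -2.3
python3 - <<'E'
from h import *
p=imaging.capture("scene"); a=p["pixels"][180:250,210:290]
cv2.imwrite("pics/s5.png",cv2.resize(a,None,fx=8,fy=8,interpolation=cv2.INTER_CUBIC))
E
```

```text
time_s: 6.32
tool_pos: [0.5757, -0.0965, 0.0027]
orientation: [1.0, -0.02, -0.0, -0.0]
contact_force: [-1.0, 0.5, 0.7]
gripper_width: 0.0003
t 6.32 pos [ 0.5757 -0.0965  0.0027] head -2.29 tilt z [-0.001  0.    -1.   ] F [-1.    0.45  0.72] w 0.0003
shift [-0.0137 -0.0005 -0.0003] turn [-0.      0.0008  0.0002]
```

View pics/s5.png

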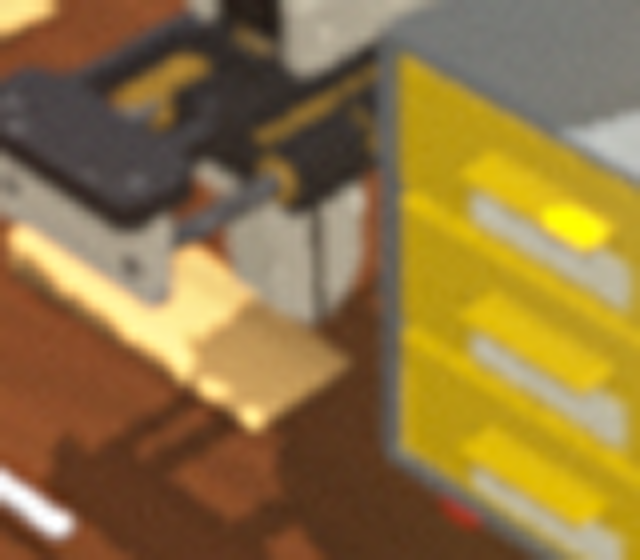

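Run:
```python
from h import *
p=imaging.capture("scene")
u=lambda x,y:(210+x/8,180+y/8)
print(unproj(p,[u(262,432),u(350,362),(160+380/4.4,140+405/4.4),(160+420/4.4,140+368/4.4),u(315,322)],[.001,.002,.001,.002,.003]).round(4))
```

```text
[[ 0.6229 -0.0602  0.001 ]
 [ 0.5822 -0.0626  0.002 ]
 [ 0.6119 -0.0588  0.001 ]
 [ 0.5749 -0.0638  0.002 ]
 [ 0.5764 -0.0832  0.003 ]]
```

```bash
python3 -m crank '-.01 0 0 0 0 0 0;-.02 0 -.01 0 0 0 0;-.02 0 -.05 0 0 0 .3;-.02 0 -.09 0 0 0 .3;-.02 .04 -.11 0 0 0 .3;-.02 .08 -.13 0 0 0 .3;-.02 .12 -.14 0 0 0 .3;-.02 .16 -.15 0 0 0 .3'
python3 -m crank '0 .04 0 0 0 0 .3;0 .08 0 0 0 0 .3;0 .09 0 0 0 0 .3'
 python3 go.py .6 -.2 .1 -2.3
python3 - <<'E'
from h import *
for n in("scene","top"):
    p=imaging.capture(n); a=p["pixels"]
    a=a[190:290,290:410] if n=="top" else a[170:260,200:300]
    cv2.imwrite(f"pics/{n}6.png",cv2.resize(a,None,fx=6,fy=6,interpolation=cv2.INTER_CUBIC))
E
```

```text
time_s: 7.08
tool_pos: [0.5498, -0.252, 0.1535]
orientation: [1.0, -0.019, 0.001, 0.0]
contact_force: [0.5, -0.5, -0.2]
gripper_width: 0.0273
time_s: 7.33
tool_pos: [0.5429, -0.35, 0.1524]
orientation: [1.0, -0.024, -0.0, 0.003]
contact_force: [-0.9, -1.5, -0.9]
gripper_width: 0.0276
t 7.33 pos [ 0.5429 -0.35    0.1524] head -2.77 tilt z [-0.001 -0.006 -1.   ] F [-0.95 -1.48 -0.91] w 0.0276
shift [ 0.0498 -0.1529  0.0514] turn [ 0.0061  0.0006 -0.0083]
```

View pics/scene6.png

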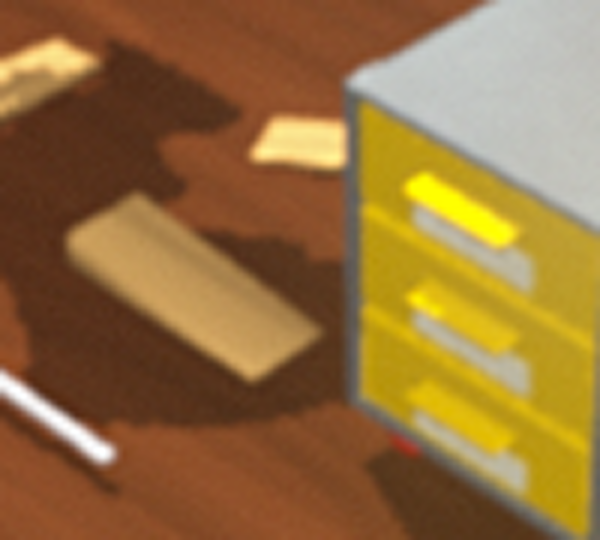

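View pics/top6.png

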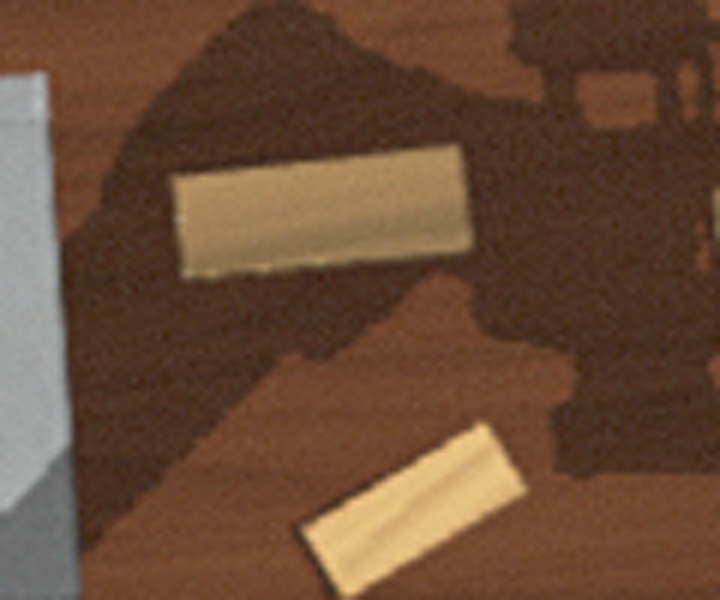

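```bash
python3 - <<'E'
from h import *
p=imaging.capture("top")
u=lambda x,y:(290+x/6,190+y/6)
W=unproj(p,[u(172,176),u(183,277),u(460,146),u(473,248)],[.002,.002,.016,.016]); print(W.round(4))
T=W[:2].mean(0);B=W[2:].mean(0);d=T-B; print("T",T,"B",B,np.degrees(np.arctan2(d[0],d[1])))
# cabinet edges from this image: front -y corner u(47,72), rear corner approx old
print(unproj(p,[u(47,73)],.174))
p=imaging.capture("scene")
u=lambda x,y:(200+x/6,170+y/6)
W=unproj(p,[u(322,333),u(254,383),u(138,193),u(67,238)],[.002,.002,.016,.016]); print(W.round(4))
T=W[:2].mean(0);B=W[2:].mean(0);d=T-B; print("T",T,"B",B,np.degrees(np.arctan2(d[0],d[1])))
f=np.array([.6067,.0105,.006]);print(proj(p,[f,f+[.012,0,0],f+[.0085,-.0085,0],f+[.0085,.0085,0]]).round(1), u(405,445))
E
python3 go.py .6 -.2 .1 -2.3
```

```text
[[ 0.6242 -0.0669  0.002 ]
 [ 0.5839 -0.0664  0.002 ]
 [ 0.622  -0.1782  0.016 ]
 [ 0.5816 -0.1774  0.016 ]]
T [ 0.60403134 -0.0666941   0.002     ] B [ 0.60177816 -0.17777356  0.016     ] 1.1620507430494198
[[ 0.62656674 -0.01221394  0.174     ]]
[[ 0.583  -0.0621  0.002 ]
 [ 0.6239 -0.0605  0.002 ]
 [ 0.5808 -0.1725  0.016 ]
 [ 0.6223 -0.1715  0.016 ]]
T [ 0.60348979 -0.06131045  0.002     ] B [ 0.60157474 -0.17198673  0.016     ] 0.9912961225127288
[[269.1 242.4]
 [265.6 245. ]
 [263.9 242.6]
 [269.3 245.9]] (267.5, 244.16666666666669)
t 7.53 pos [ 0.5456 -0.3395  0.151 ] head -2.29 tilt z [-0.002  0.002 -1.   ] F [0.   0.31 0.27] w 0.0274
shift [ 0.0488 -0.1415  0.0511] turn [-0.0015  0.0017  0.0001]
```

```bash
python3 -m crank '.016 -.036 0 0 0 0 .18;.032 -.072 0 0 0 0 .18;.048 -.108 0 0 0 0 .18;.049 -.132 .02 0 0 0 .18;.049 -.132 .06 0 0 0 .18;.049 -.132 .1 0 0 0 .18;.049 -.132 .1 0 0 0 .18;.049 -.132 .1 0 0 0 .18'
 python3 go.py .6005 -.205 .006 -2.3
```

```text
time_s: 8.2
tool_pos: [0.5975, -0.2074, 0.0491]
orientation: [1.0, -0.019, -0.004, -0.001]
contact_force: [0.3, 0.4, -0.1]
gripper_width: 0.0165
t 8.2 pos [ 0.5975 -0.2074  0.0491] head -2.13 tilt z [-0.008  0.003 -1.   ] F [ 0.27  0.4  -0.08] w 0.0165
shift [ 0.0032 -0.0024  0.0431] turn [-0.0026  0.0077  0.003 ]
```

```bash
python3 -m crank '.001 -.002 .03 0 0 0 .18;.001 -.002 .04 0 0 0 .18;.001 -.002 .043 0 0 0 .18;.001 -.002 .043 0 0 0 .18;.001 -.002 .043 0 0 0 .18;.001 -.002 .043 0 0 0 .18'
 python3 go.py .6005 -.185 .006 -2.3
python3 - <<'E'
from h import *
p=imaging.capture("scene"); a=p["pixels"][170:260,190:300]
cv2.imwrite("pics/s7.png",cv2.resize(a,None,fx=6,fy=6,interpolation=cv2.INTER_CUBIC))
E
```

```text
time_s: 8.7
tool_pos: [0.6022, -0.2093, 0.0104]
orientation: [1.0, -0.02, 0.001, 0.0]
contact_force: [0.5, 0.2, -0.5]
gripper_width: 0.0171
t 8.7 pos [ 0.6022 -0.2093  0.0104] head -2.31 tilt z [ 0.002 -0.001 -1.   ] F [ 0.51  0.22 -0.45] w 0.0171
shift [-0.0027 -0.0242  0.0044] turn [ 0.0006 -0.0017 -0.0002]
```

View pics/s7.png

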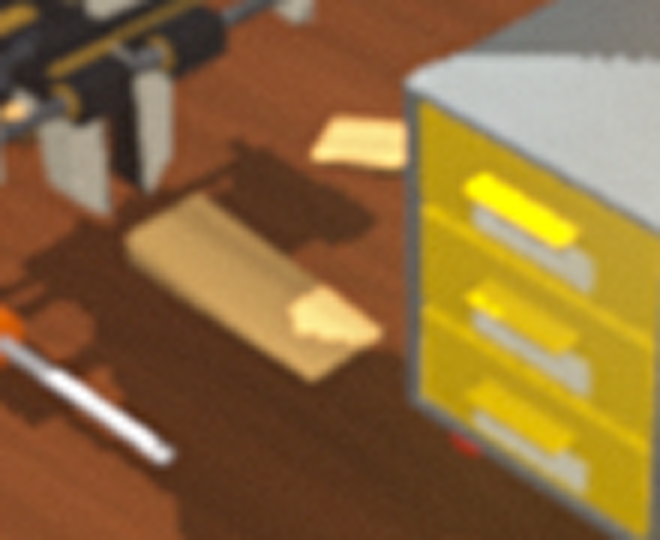

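```bash
python3 -m crank '-.002 -.005 .004 0 0 0 .18;-.002 -.012 .004 0 0 0 .18;-.002 -.018 .004 0 0 0 .18;-.002 -.024 .004 0 0 0 .18;-.002 -.03 .004 0 0 0 .18;-.002 -.037 .004 0 0 0 .18;-.002 -.044 .004 0 0 0 .18;-.002 -.051 .004 0 0 0 .18'
python3 -m crank '0 -.007 0 0 0 0 .18;0 -.014 0 0 0 0 .18;0 -.02 0 0 0 0 .18;0 -.025 0 0 0 0 .18;0 -.028 0 0 0 0 .18;0 -.03 0 0 0 0 .18;0 -.03 0 0 0 0 .18'
 python3 go.py .6035 -.12 .006 -2.3
python3 - <<'E'
from h import *
p=imaging.capture("scene"); a=p["pixels"][170:260,190:300]
cv2.imwrite("pics/s8.png",cv2.resize(a,None,fx=6,fy=6,interpolation=cv2.INTER_CUBIC))
E
```

```text
time_s: 9.42
tool_pos: [0.6011, -0.1567, 0.0044]
orientation: [1.0, -0.02, -0.001, -0.0]
contact_force: [0.4, 0.1, -0.5]
gripper_width: 0.0169
time_s: 10.0
tool_pos: [0.6023, -0.1271, 0.0045]
orientation: [1.0, -0.02, -0.0, -0.0]
contact_force: [-1.2, 0.2, -0.1]
gripper_width: 0.0164
t 10.0 pos [ 0.6023 -0.1271  0.0045] head -2.26 tilt z [-0.001  0.    -1.   ] F [-1.21  0.24 -0.07] w 0.0164
shift [ 0.001  -0.0072 -0.0015] turn [-0.0002  0.001   0.0007]
```

View pics/s8.png

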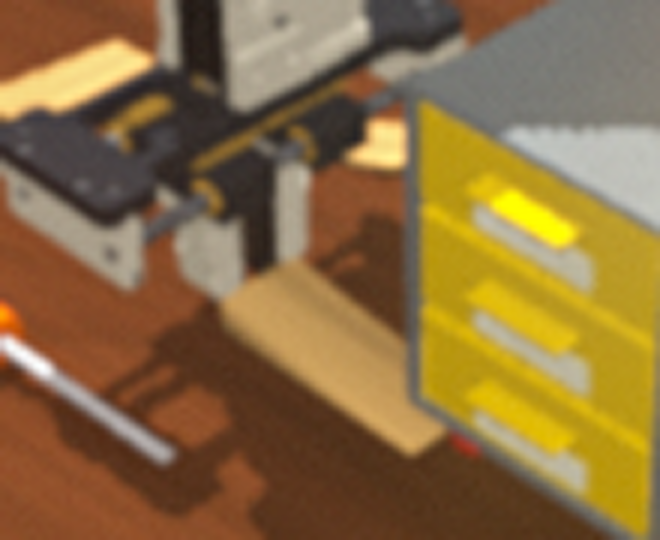

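```bash
python3 -m crank '0 -.003 0 0 0 0 .18;0 -.006 0 0 0 0 .18;0 -.009 0 0 0 0 .18;0 -.012 0 0 0 0 .18;0 -.015 0 0 0 0 .18;0 -.017 0 0 0 0 .18;0 -.018 0 0 0 0 .18;0 -.018 0 0 0 0 .18'
python3 - <<'E'
from h import *
p=imaging.capture("scene"); a=p["pixels"][170:260,190:300]
u=lambda x,y:(190+x/6,170+y/6)
print(unproj(p,[u(415,457)],.001))
cv2.imwrite("pics/s9.png",cv2.resize(a,None,fx=6,fy=6,interpolation=cv2.INTER_CUBIC))
E
```

```text
time_s: 10.72
tool_pos: [0.603, -0.1092, 0.0045]
orientation: [1.0, -0.02, -0.001, -0.0]
contact_force: [-0.1, -0.7, -0.0]
gripper_width: 0.0165
[[ 0.62782449 -0.00147634  0.001     ]]
```

View pics/s9.png

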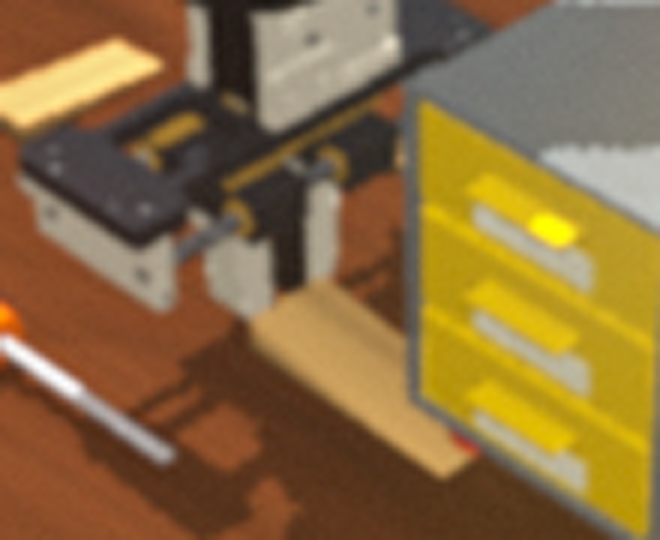

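```bash
python3 -m crank '0 -.0015 0 0 0 0 .18;0 -.003 0 0 0 0 .18;0 -.004 0 0 0 0 .18;0 -.004 0 0 0 0 .18'|sed -n '1,2p;4p'
```

```text
time_s: 11.1
tool_pos: [0.6031, -0.1053, 0.0044]
contact_force: [-0.5, -0.2, -0.1]
```

```bash
python3 -m crank '0 -.0015 0 0 0 0 .18;0 -.003 0 0 0 0 .18;0 -.004 0 0 0 0 .18;0 -.004 0 0 0 0 .18'|sed -n '1,2p;4p'
```

```text
time_s: 11.43
tool_pos: [0.6032, -0.1012, 0.0044]
contact_force: [-0.3, 0.5, -0.2]
```

```bash
python3 go.py .6045 -.1 .005 -2.3
```

```text
t 11.43 pos [ 0.6032 -0.1012  0.0044] head -2.26 tilt z [-0.001  0.    -1.   ] F [-0.32  0.5  -0.2 ] w 0.0168
shift [ 0.0012 -0.0012 -0.0006] turn [-0.0003  0.0011  0.0006]
```

```bash
python3 -m crank '0 -.0015 0 0 0 0 .18;0 -.003 0 0 0 0 .18;0 -.003 0 0 0 0 .18;0 -.003 0 0 0 0 .18'|sed -n '1,2p;4p'
```

```text
time_s: 11.77
tool_pos: [0.6034, -0.0984, 0.0044]
contact_force: [-0.7, -0.7, 1.3]
```

```bash
python3 -m crank '0 -.0015 0 0 0 0 .18;0 -.003 0 0 0 0 .18;0 -.003 0 0 0 0 .18;0 -.003 0 0 0 0 .18'|sed -n '1,2p;4p'
```

```text
time_s: 12.1
tool_pos: [0.6035, -0.0955, 0.0045]
contact_force: [-0.2, -0.5, -0.2]
```

```bash
python3 -m crank '0 -.0015 0 0 0 0 .18;0 -.003 0 0 0 0 .18;0 -.003 0 0 0 0 .18;0 -.003 0 0 0 0 .18'|sed -n '1,2p;4p'
```

```text
time_s: 12.43
tool_pos: [0.6036, -0.0924, 0.0045]
contact_force: [-0.5, -0.4, -0.0]
```

```bash
python3 -m crank '0 -.001 0 0 0 0 .18;0 -.002 0 0 0 0 .18;0 -.002 0 0 0 0 .18;0 -.002 0 0 0 0 .18'|sed -n '1,2p;4p'
```

```text
time_s: 12.77
tool_pos: [0.6037, -0.0905, 0.0045]
contact_force: [0.7, -0.6, 0.3]
```

```bash
python3 -m crank '0 -.001 0 0 0 0 .18;0 -.002 0 0 0 0 .18;0 -.002 0 0 0 0 .18;0 -.002 0 0 0 0 .18'|sed -n '1,2p;4p'
```

```text
time_s: 13.1
tool_pos: [0.6038, -0.0885, 0.0044]
contact_force: [-0.8, -0.3, -0.4]
```

```bash
python3 -m crank '0 -.001 0 0 0 0 .18;0 -.002 0 0 0 0 .18;0 -.002 0 0 0 0 .18;0 -.002 0 0 0 0 .18'|sed -n '1,2p;4p'
python3 - <<'E'
from h import *
p=imaging.capture("scene"); a=p["pixels"][170:260,190:300]
cv2.imwrite("pics/s10.png",cv2.resize(a,None,fx=6,fy=6,interpolation=cv2.INTER_CUBIC))
E
```

```text
time_s: 13.43
tool_pos: [0.6038, -0.0865, 0.0044]
contact_force: [-0.1, -0.1, 0.1]
```

View pics/s10.png

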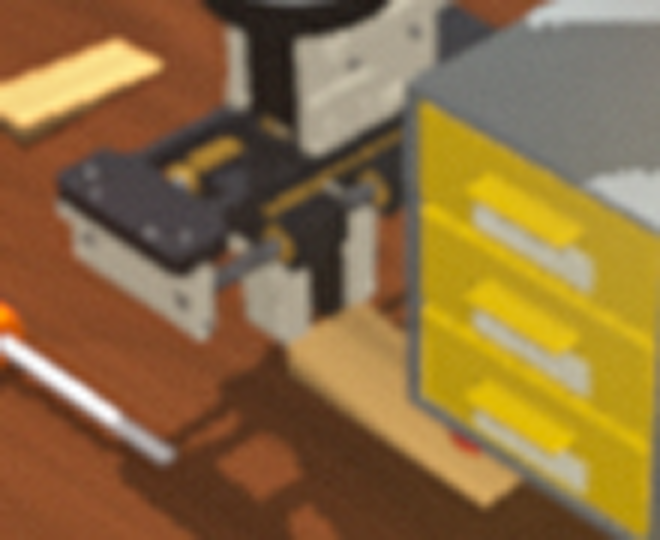

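```bash
python3 -m crank '0 -.001 0 0 0 0 .18;0 -.002 0 0 0 0 .18;0 -.002 0 0 0 0 .18;0 -.002 0 0 0 0 .18'|sed -n '1,2p;4p'
```

```text
time_s: 13.82
tool_pos: [0.6039, -0.0845, 0.0044]
contact_force: [-1.0, 0.2, 0.1]
```

```bash
python3 -m crank '0 -.001 0 0 0 0 .18;0 -.0015 0 0 0 0 .18;0 -.0015 0 0 0 0 .18;0 -.0015 0 0 0 0 .18'|sed -n '1,2p;4p'
```

```text
time_s: 14.15
tool_pos: [0.604, -0.0831, 0.0045]
contact_force: [1.0, -0.8, -0.9]
```

```bash
python3 -m crank '0 -.001 0 0 0 0 .18;0 -.0015 0 0 0 0 .18;0 -.0015 0 0 0 0 .18;0 -.0015 0 0 0 0 .18'|sed -n '1,2p;4p'
```

```text
time_s: 14.48
tool_pos: [0.604, -0.0816, 0.0044]
contact_force: [0.7, 0.6, -0.8]
```

```bash
python3 -m crank '0 -.001 0 0 0 0 .18;0 -.0015 0 0 0 0 .18;0 -.0015 0 0 0 0 .18;0 -.0015 0 0 0 0 .18'|sed -n '1,2p;4p'
```

```text
time_s: 14.82
tool_pos: [0.6041, -0.0801, 0.0044]
contact_force: [0.5, -0.3, -0.1]
```

```bash
python3 -m crank '0 -.001 0 0 0 0 .18;0 -.0015 0 0 0 0 .18;0 -.0015 0 0 0 0 .18;0 -.0015 0 0 0 0 .18'|sed -n '1,2p;4p'
```

```text
time_s: 15.15
tool_pos: [0.6041, -0.0786, 0.0044]
contact_force: [-0.4, 0.7, -0.5]
```

```bash
python3 -m crank '0 -.001 0 0 0 0 .18;0 -.0015 0 0 0 0 .18;0 -.0015 0 0 0 0 .18;0 -.0015 0 0 0 0 .18'|sed -n '1,2p;4p'
```

```text
time_s: 15.48
tool_pos: [0.6042, -0.0774, 0.0045]
contact_force: [0.5, -0.9, -0.1]
```

```bash
python3 -m crank '0 -.001 0 0 0 0 .18;0 -.001 0 0 0 0 .18;0 -.001 0 0 0 0 .18'|sed -n '1,2p;4p'; python3 -c "
from go import *
o=env.get_obs();print(o['tool_pos'].round(5),o['joint_torque'].round(2))"
```

```text
time_s: 15.73
tool_pos: [0.6042, -0.0767, 0.0045]
contact_force: [-0.5, -2.6, 0.1]
[ 0.60421 -0.07667  0.00446] [ -1.3  -59.52   2.18 -19.18  -0.48   0.2    0.  ]
```

```bash
python3 -m crank '0 -.001 0 0 0 0 .18;0 -.001 0 0 0 0 .18;0 -.001 0 0 0 0 .18'|sed -n '1,2p;4p'; python3 -c "
from go import *
o=env.get_obs();print(o['tool_pos'].round(5),o['joint_torque'].round(2))"
```

```text
time_s: 15.98
tool_pos: [0.6042, -0.0762, 0.0045]
contact_force: [-0.4, -4.3, -0.0]
[ 0.60423 -0.07615  0.00448] [ -2.62 -59.61   0.73 -19.2   -0.94   0.33   0.  ]
```

```bash
python3 -m crank '0 -.0007 0 0 0 0 .18;0 -.0007 0 0 0 0 .18;0 -.0007 0 0 0 0 .18'|sed -n '1,2p;4p'; python3 -c "
from go import *
o=env.get_obs();print(o['tool_pos'].round(5),o['joint_torque'].round(2))
for n in ('scene','top'):
    p=imaging.capture(n); cv2.imwrite('pics/%s11.png'%n,p['pixels'])
a=cv2.imread('pics/scene11.png'); b=cv2.imread('pics/scene1.png')
cv2.imwrite('pics/cmp11.png',np.hstack([cv2.resize(i[150:300,230:350],None,fx=3.3,fy=3.3,interpolation=2) for i in (b,a)]))"
```

```text
time_s: 16.23
tool_pos: [0.6042, -0.0757, 0.0045]
contact_force: [0.4, -5.3, 0.3]
[ 0.6042  -0.07573  0.00447] [-3.200e+00 -5.964e+01  8.000e-02 -1.923e+01 -1.160e+00  3.700e-01
  1.000e-02]
```

View pics/cmp11.png

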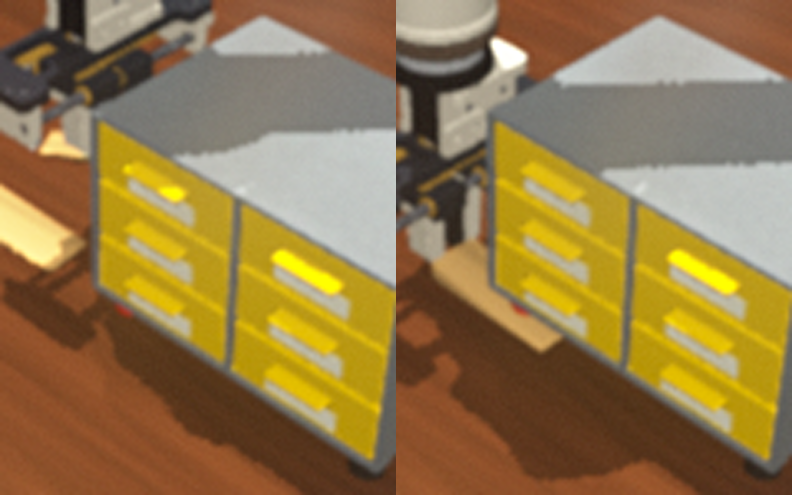

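```bash
python3 -m crank '0 .006 0 0 0 0 .18;0 .03 0 0 0 0 .1;0 .05 -.03 0 0 0 0;0 .05 -.07 0 0 0 0;0 .05 -.11 0 0 0 0;0 .05 -.15 0 0 0 0;0 .05 -.19 0 0 0 0;0 .05 -.22 0 0 0 0'; python3 go.py .602 .0157 .195 -2.3
```

```text
time_s: 17.0
tool_pos: [0.6036, -0.1234, 0.2283]
orientation: [1.0, -0.019, 0.001, -0.001]
contact_force: [1.1, 0.4, -0.4]
gripper_width: 0.0003
t 17.0 pos [ 0.6036 -0.1234  0.2283] head -2.22 tilt z [ 0.003  0.001 -1.   ] F [ 1.13  0.43 -0.36] w 0.0003
shift [-0.007  -0.1389  0.0335] turn [-0.0014 -0.0025  0.0014]
```

```bash
python3 -m crank '-.002 -.04 0 0 0 0 0;-.004 -.08 0 0 0 0 0;-.006 -.115 0 0 0 0 0;-.007 -.139 0 0 0 0 0;-.007 -.139 .02 0 0 0 0;-.007 -.139 .034 0 0 0 0;-.007 -.139 .04 0 0 0 0;-.007 -.139 .04 0 0 0 0'; python3 go.py .602 .0157 .176 -2.3
python3 - <<'E'
from h import *
for n in("scene","top"):
    p=imaging.capture(n); a=p["pixels"]; cv2.imwrite(f"pics/{n}12.png",a)
    a=a[160:310,150:350] if n=="top" else a[140:265,200:370]
    cv2.imwrite(f"pics/{n}12c.png",cv2.resize(a,None,fx=4,fy=4,interpolation=cv2.INTER_CUBIC))
E
```

```text
time_s: 17.67
tool_pos: [0.5996, 0.0155, 0.1827]
orientation: [1.0, -0.019, -0.002, -0.0]
contact_force: [-0.5, 0.2, 1.1]
gripper_width: 0.0007
t 17.67 pos [0.5996 0.0155 0.1827] head -2.23 tilt z [-0.005  0.001 -1.   ] F [-0.46  0.15  1.06] w 0.0007
shift [ 0.0025 -0.0003  0.0067] turn [-0.0004  0.0047  0.0012]
```

View pics/scene12c.png

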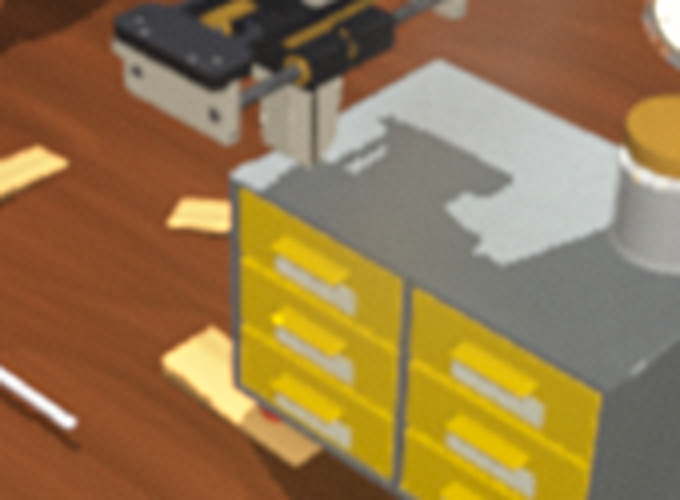

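```bash
python3 -m crank '.002 0 .002 0 .004 0 0;.002 0 .004 0 .004 0 0;.002 0 .005 0 .004 0 0;.002 0 .005 0 .004 0 0;.002 0 .005 0 .004 0 0'|sed -n '1,2p;4p';python3 -m crank '0 0 .0007 0 0 0 0;0 0 .0014 0 0 0 0;0 0 .002 0 0 0 0;0 0 .002 0 0 0 0'|sed -n '1,2p;4p'
```

```text
time_s: 18.18
tool_pos: [0.6031, 0.0145, 0.1796]
contact_force: [-0.2, 0.3, -0.2]
time_s: 18.52
tool_pos: [0.603, 0.0147, 0.1773]
contact_force: [0.4, 0.3, -0.1]
```

```bash
python3 -m crank '0 0 .0007 0 0 0 0;0 0 .001 0 0 0 0;0 0 .001 0 0 0 0;0 0 .001 0 0 0 0'|sed -n '1,2p;4p';python3 go.py
```

```text
time_s: 18.85
tool_pos: [0.603, 0.0146, 0.1764]
contact_force: [-0.9, 0.7, -0.0]
t 18.85 pos [0.603  0.0146 0.1764] head -2.29 tilt z [ 0.003 -0.    -1.   ] F [-0.86  0.71 -0.04] w 0.0005
```

```bash
python3 -m crank '0 0 .0007 0 0 0 0;0 0 .0012 0 0 0 0;0 0 .0012 0 0 0 0'|sed -n '1,2p;4p';python3 -m crank '0 0 .0006 0 0 0 0;0 0 .0006 0 0 0 0;0 0 .0006 0 0 0 0'|sed -n '1,2p;4p'
```

```text
time_s: 19.1
tool_pos: [0.6029, 0.0146, 0.1751]
contact_force: [-0.1, 0.1, -0.1]
time_s: 19.35
tool_pos: [0.603, 0.0146, 0.1746]
contact_force: [-0.1, -0.3, -0.3]
```

```bash
python3 -m crank '0 0 .0006 0 0 0 0;0 0 .0006 0 0 0 0;0 0 .0006 0 0 0 0'|sed -n '1,2p;4p';python3 -m crank '0 0 .0006 0 0 0 0;0 0 .0006 0 0 0 0;0 0 .0006 0 0 0 0'|sed -n '1,2p;4p'
```

```text
time_s: 19.6
tool_pos: [0.6031, 0.0146, 0.1744]
contact_force: [-1.2, -0.3, 2.7]
time_s: 19.85
tool_pos: [0.6032, 0.0145, 0.1743]
contact_force: [-2.5, -0.4, 6.2]
```

```bash
python3 -m crank '-.0003 0 .0006 0 0 0 0;-.0003 0 .0006 0 0 0 0;-.0003 0 .0006 0 0 0 0'|sed -n '1,2p;4p';python3 -c "
from go import *
print(env.get_obs()['tool_pos'].round(5))";python3 -m crank '0 0 .0005 0 0 0 0;0 0 .0005 0 0 0 0;0 0 .0005 0 0 0 0;0 0 .0005 0 0 0 0;0 0 .0005 0 0 0 0'|sed -n '1,2p;4p';python3 -c "
from go import *
print(env.get_obs()['tool_pos'].round(5))"
```

```text
time_s: 20.1
tool_pos: [0.6033, 0.0145, 0.1742]
contact_force: [-3.6, -0.7, 7.7]
[0.60334 0.0145  0.17424]
time_s: 20.52
tool_pos: [0.6034, 0.0145, 0.1741]
contact_force: [-3.6, -0.3, 11.4]
[0.60338 0.01449 0.17414]
```

```bash
python3 -m crank '0 0 .0003 0 0 0 0;0 0 .0003 0 0 0 0;0 0 .0003 0 0 0 0;0 0 .0003 0 0 0 0;0 0 .0003 0 0 0 0;0 0 .0003 0 0 0 0'|sed -n '1,2p;4p';python3 -c "
from go import *
print(env.get_obs()['tool_pos'].round(5))"; python3 -m crank '0 0 -.001 0 0 0 0;0 0 -.002 0 0 0 0;0 0 -.005 0 0 0 0;0 0 -.02 0 0 0 0;0 0 -.05 0 0 0 0;0 .03 -.08 0 0 0 0;0 .07 -.1 0 0 0 0;0 .11 -.12 0 0 0 0';python3 -m crank '0 .04 0 0 0 0 0;0 .08 0 0 0 0 0;0 .12 0 0 0 0 0;0 .16 0 0 0 0 0;0 .2 0 0 0 0 0;0 .22 0 0 0 0 0;0 .22 0 0 0 0 0'
python3 - <<'E'
from h import *
for n in("scene","top"):
    p=imaging.capture(n); a=p["pixels"]; cv2.imwrite(f"pics/{n}13.png",a)
    o=cv2.imread(f"pics/{n}0.png")
    s=(slice(160,310),slice(130,410)) if n=="top" else (slice(150,310),slice(160,420))
    f=lambda i:cv2.resize(i[s],None,fx=1.85,fy=1.85,interpolation=2)
    cv2.imwrite(f"pics/{n}13c.png",np.vstack([f(o),f(a)]))
    cv2.imwrite(f"pics/{n}13d.png",f(cv2.absdiff(o,a)))
E
```

```text
time_s: 21.02
tool_pos: [0.6034, 0.0145, 0.1741]
contact_force: [-4.4, 0.6, 11.9]
[0.60344 0.01445 0.17411]
time_s: 21.68
tool_pos: [0.5987, -0.0891, 0.2906]
orientation: [1.0, -0.018, 0.002, -0.0]
contact_force: [1.3, -0.2, -0.7]
gripper_width: 0.0005
time_s: 22.27
tool_pos: [0.5865, -0.3171, 0.2884]
orientation: [1.0, -0.025, 0.001, 0.002]
contact_force: [0.4, -0.9, -0.8]
gripper_width: 0.0004
```

View pics/scene13c.png

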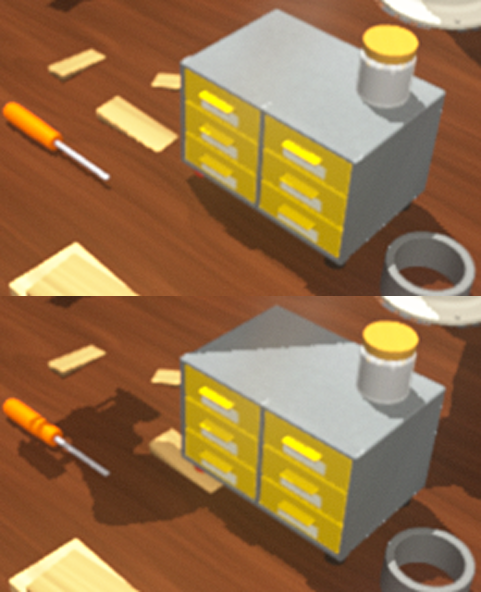

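View pics/top13c.png

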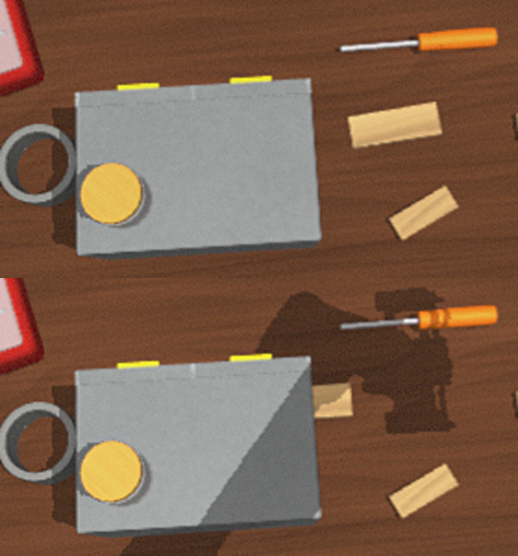

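View pics/top13d.png

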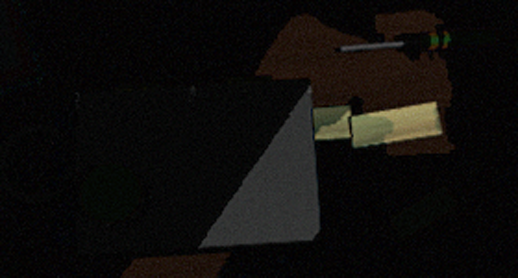

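Run:
```python
from h import *
p=imaging.capture("top"); u=lambda x,y:(130+x/1.85,160+(y-278)/1.85)
print(unproj(p,[u(351,384),u(352,416)],.016))
o=env.get_obs(); print(o["tool_pos"],o["contact_force"],o["time_s"])
env.close_job()
```

```text
[[ 0.625823   -0.06850512  0.016     ]
 [ 0.5851937  -0.06489859  0.016     ]]
[ 0.58960119 -0.30810443  0.28832078] [0.62099322 0.86466119 0.06537572] 22.4167
the job is handed in; nothing more can be done
```

The largest wedge is now under the red foot and the cabinet no longer rocks there; I handed the job in at 22.4 s with the arm clear.

- **Wedge:** I nudged its thin end sideways until it lined up with the foot. Then I pushed the butt along the cabinet's +y until the push rose from near zero to 5.3 N over about 2.5 mm.
- **Press test:** Pressing above the red foot reached 11.9 N, held about 0.5 s. The corner gave roughly 0.3 to 0.5 mm and did not tip. The force noise of about 1 N blurs the exact moment of contact, so this sits close to the 0.5 mm limit rather than well inside it. I did no second push.
- **Final pictures:** Comparing the last top view with the first shows no visible movement of the cabinet, jar, tape roll or screwdriver. The wedge butt, at about y = -0.067 m, is within the roughly 5 mm measuring error of where I pushed it.
- **Disagreements:** The two cameras differed by about 5 mm in y, so I averaged them for the cabinet. The fingertips were also thinner than I had assumed, so the first side pushes stopped short of the wedge.

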